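Hold a cell block home in the photometer bay

ROBOT

A 6-joint arm with a two-finger parallel gripper is mounted at the origin on the work surface. World frame = base frame: x ahead of the robot, y to its left, z up, the work surface at z = 0. Lengths are in m, angles in rad, forces in N, time in s.
With the tool pointing down it reaches from about 0.35 to 0.85 m from the base axis. Payload 8.1 kg.
Tool frame: the origin (TCP) lies between the finger pads; the fingertips stand 11 mm ahead of it and the grasp point (between the pads) lies 8 mm behind it; z points along the fingers, y is the direction in which the jaws open and shut (so a half turn about z gives the same grasp; the last joint's range is limited). The gripper opens to 85 mm and grips with 20 to 120 N. Pads are 22 mm wide; open, the fingers measure 114 mm over their backs; the gripper's body (76 mm by 85 mm) begins 54 mm behind the grasp point. The pads swing forward as they close: fully open they stand 13 mm farther back than shut.
Start: joints at [1.02, 0.13, 1.488, -0, 1.523, -0.085], TCP at [0.269, 0.536, 0.242] pointing down, gripper open.
Joint ranges: [-2.96, 2.96], [-0.89, 2.26], [0.02, 2.5], [-1.34, 4.48], [0, 2.73], [-2.66, 2.66]. Speed limits (rad/s): [2.39, 2.39, 2.79, 3.14, 3.14, 3.14].

INTERFACE

Orientations are given as a unit quaternion [w, x, y, z].
In Python, from workcell import bot gives the robot as it stands. Calls block until the motion is done:
- bot.move_pose(position, orientation): joint-space move of the TCP to a pose.
- bot.move_l(position, orientation=None, feed=0.15, max_force=None): straight line of the TCP; orientation=None keeps the orientation; feed is the mean speed in m/s. With max_force (N) it stops when the force on the tool has changed by that much, and returns True; else False.
- bot.set_joints(angles): joint-space move.
- bot.grip(opening, force=None): opening from 0.0 (shut) to 1.0 (fully open); force is the grip in N (None keeps the last); returns when the fingers have stopped.
- bot.hold(seconds).
- bot.ik(position, orientation): joint angles nearest the present ones, or None.
- bot.state(): the state.
- bot.capture(name): name is "side" or "top"; returns a dict with "frame" (420x560x3 uint8, blue, green, red), "mtx" (3x3 intrinsics, pixels), "position" and "attitude" of the camera in the world. Camera axes: x right, y up, looking along -z (the intrinsics and any distortion apply to the point x, -y, -z); pixel columns grow to the right and rows downward; lengths in m; the calibration is good to about 2 mm. A picture is of the moment at which its call begins. There is no depth.
A pose or a line that the arm cannot do raises bot.Unreachable and nothing moves.
- bot.job_done(): hands the job in, once; it reports no verdict.
Trained networks look in a picture, given as the dict that the camera call returned (one of the last four; its "shot" number tells which), for a name from the list of things; names that differ only in an ending like _2 or _b are one class to them, and where a whole thing is asked for, a point or a joint stands for the part that bears it (a point fixed in the world has none). Each returns a list of dicts, best first, with "conf" (0 to 1); they miss things now and then, are a little off and sometimes report something else, mostly with a low value. They report only what shows in the picture. A call takes as long as a camera call.
- bot.masks_of(picture, thing): "region" (420x560 bool, what is visible of it) and "centre" ([column, row] in pixels, amid what is visible of it).
The state is a dict: "time_s": time; "qpos": joint angles; "joint_vel": joint speeds; "tau": joint torques, N m; "ee_pos": TCP position; "eef_rot": TCP orientation; "wrist_force": force on the tool from outside, world axes, zero at the start; "ft_torque": the same for the moment, N m; "grip_width": opening from 0.0 (shut) to 1.0 (fully open).
Only numpy, scipy, OpenCV 4.12 (cv2) and the standard library are available. Lean on these libraries where they do the work, as an engineer would, in place of code of your own. Each camera call takes 0.05 s, during which the arm holds its last target. There are 200 camera calls.

TASK

Take the oblong cell block (not the square or the round one) and set it flat and square in the pocket of the photometer's cell bay, behind the sprung plunger. Then slide it along the pocket against the plunger until it is fully home against the hard stop, and finish while still holding it pressed there with your gripper, firmly but without forcing it, because the instrument reads only while the block is held. Leave the other things on the bench where they are.

Things in the scene. Friction and masses are not known exactly. Their poses are not given: they have to be found in the camera images.
- cell: the oblong cell block: dark metal, 60 mm long (its x), 40 mm wide (its y), 45 mm high, a 15 mm square glass cap on the middle of its top reaching 60 mm; about 0.26 kg. Origin at the centre of its underside, z up. Either end may face the plunger. Gripped across its 40 mm width with fingertips 14 mm or more above its underside, the fingers pass over the pocket walls
- bay: the fixed photometer and its cell bay. Origin on the bench under the bay; +x is the push direction (level, towards the white housing), z up. Pocket floor at z = 0.012, on an 80 mm wide base plate; rear wall's inner face at x = -0.040, stop face at x = 0.041. The white housing spans x = 0.060 to 0.195, 150 mm wide, 64 mm high. Never press block on bay with over 60 N
- seat (a point): point on the pocket floor for the centre of the block's underside when first set down, block length along the bay's x: 3 mm free to the rear wall and to the plunger. Axes as the bay's. The pocket is 43 mm wide (1.5 mm clearance each side, flared 3 mm at the top); side and rear walls stand 10 mm above the floor, 8 to 10 mm thick
- home (a point): point on the pocket floor where the centre of the block's underside is when the block is fully home against the stop (18 mm further along the bay's +x than the seat point). Axes as the bay's
- stop: the hard stop: two dark steel posts, each 11 mm wide, one either side of the plunger (centres at y = +-14.5 mm), front faces 13 to 39 mm above the pocket floor. Origin at bench height under the middle of its front face; axes as the bay's. Must not be pushed with more than 60 N
- plunger (a joint): travel of the sprung plunger in m: 0 when out, grows as it is pushed in along the bay's +x; 0.015 when the block meets the stop. The spring pushes back with 2 N at 0, rising to 8 N at 0.015, and pushes the block back if it is let go
- plunger_tip (a point): middle of the plunger's round brass face (14 mm across), 26 mm above the pocket floor; at bay x = 0.026 when out
- square_cell: bystander: squat square cell block, 56 x 56 x 36 mm, glass cap to 51 mm; origin at the centre of its underside. Dark like the others; too wide for the pocket
- round_cell: bystander: round cell block, 50 mm across, 45 mm high, glass cap to 60 mm; origin at the centre of its underside
- beaker: bystander: glass beaker, 70 mm across, 90 mm high; origin at the centre of its underside
- reagent: bystander: amber reagent bottle, 60 mm across, 85 mm high; origin at the centre of its underside
- dish: bystander: shallow white dish, 90 mm across, 16 mm high; origin at the centre of its underside
- jar: bystander: small white jar, 52 mm across, 60 mm high; origin at the centre of its underside
- spatula: bystander: steel lab spatula, 166 mm long, lying flat; origin under the middle of its shaft

How it is judged:
On the way, in this order (a step that is already met when the one before it is completed fails the run):
1. the oblong block sits flat and square in the pocket, with the plunger still out (z of cell in the frame of bay between 0.0095 and 0.0145 m and y of cell in the frame of bay between -0.004 and 0.004 m and angle between cell's own z axis and vertical below 0.06 rad and angle between the x axis of cell and the x axis of bay, either way round below 0.08 rad and x of cell in the frame of bay between -0.014 and 0 m and value of joint plunger below 0.006 m), for 0.2 s.
2. the block has pushed the plunger in and meets the stop (z of cell in the frame of bay between 0.0095 and 0.0145 m and y of cell in the frame of bay between -0.004 and 0.004 m and angle between cell's own z axis and vertical below 0.06 rad and angle between the x axis of cell and the x axis of bay, either way round below 0.08 rad and value of joint plunger above 0.013 m and contact force between cell and stop above 1.5 N), for 0.2 s.
At the end, for the whole second after the job is handed in: Still held: the block flat (2.5 mm, 0.06 rad) and square (0.08 rad, 4 mm) in the pocket, plunger in over 13 mm, block within 2 mm of home, at rest, pressing the stop with 1.5 to 50 N, fingers on the block; other things within 30 mm of their start (all of step 2 and x of cell in the frame of bay above 0.009 m and contact force between cell and stop below 50 N and contact force between the fingers and cell above 1.5 N and linear speed of cell below 0.01 m/s and distance of each of square_cell, round_cell, beaker, reagent, dish, jar, spatula from where it was at the start of the episode below 0.03 m); the arm keeps its last pose, push and grip.
It fails at once if the block is dropped or forced: over 60 N between it and the photometer (pocket, stop) (contact force between cell and bay above 60 N).
It fails at once if another thing is moved by more than 30 mm (distance of any of square_cell, round_cell, beaker, reagent, dish, jar, spatula from where it was at the start of the episode above 0.03 m).
It also fails if it takes over 51 s, if anything falls off the work surface, if the arm or the gripper's body presses on something with over 40 N, if the wrist force passes 120 N, or if a joint passes its speed limit or range.

## Working session

There is one attempt and no reset: what is moved stays moved. The work goes in short steps, each a Python script; the robot and the scene stay as the last script left them, time stands still between calls to the robot, and variables do not carry over. Pictures are saved under pics/ and viewed, about 8 in all and at most 12, crops included, and the job is handed in when it is done.

```bash
mkdir -p pics; ls; cat > h.py <<'E'
import numpy as np, cv2
from scipy.spatial.transform import Rotation as R
from workcell import bot
def rot(c):
    a=np.array(c["attitude"],float)
    return a if a.shape==(3,3) else R.from_quat(a,scalar_first=True).as_matrix()
def ray(c,px):
    K=np.array(c["mtx"]); d=np.linalg.inv(K)@np.array([px[0],px[1],1.])
    return np.array(c["position"]), rot(c)@np.array([d[0],-d[1],-d[2]])
def onz(c,px,z):
    o,d=ray(c,px); return o+d*(z-o[2])/d[2]
def proj(c,P):
    p=rot(c).T@(np.array(P,float)-np.array(c["position"])); p=np.array(c["mtx"])@np.array([p[0],-p[1],-p[2]])
    return p[:2]/p[2]
E
python3 - <<'E'
from h import *
for n in ("top","side"):
    c=bot.capture(n); cv2.imwrite(f"pics/{n}0.png",c["frame"])
    print(n,{k:v for k,v in c.items() if k!="frame"})
    for t in ("cell","bay","stop","plunger_tip","square_cell","round_cell"):
        for m in bot.masks_of(c,t)[:3]:
            r=cv2.minAreaRect(np.argwhere(m["region"])[:,::-1].astype(np.float32))
            print(t,round(m["conf"],2),np.round(m["centre"],1),m["region"].sum(),np.round(r[0]),np.round(r[1]),round(r[2],1))
print(bot.state())
E
```

```text
pics
top {'mtx': array([[405.46351353,   0.        , 279.8685017 ],
       [  0.        , 405.46351353, 199.14862954],
       [  0.        ,   0.        ,   1.        ]]), 'position': array([0.45464321, 0.03817487, 1.10692876]), 'attitude': array([-0.70381063, -0.03378799,  0.02318799,  0.70920469]), 'shot': 1}
cell 0.96 [423.  203.1] 509 [424. 204.] [25. 22.] 63.4
bay 0.74 [268.1 235.2] 4161 [267. 226.] [59. 94.] 18.4
stop 0.62 [265.9 215.8] 68 [270. 216.] [16.  8.] 15.3
stop 0.33 [266.  235.7] 4064 [267. 225.] [59. 92.] 17.7
plunger_tip 0.62 [136.5 254.6] 781 [138. 256.] [27. 35.] 90.0
square_cell 0.73 [327.5 118.7] 797 [330. 122.] [31. 31.] 90.0
round_cell 0.53 [357.4 241.9] 339 [360. 239.] [18. 21.] 90.0
side {'mtx': array([[494.23678515,   0.        , 283.03887615],
       [  0.        , 494.23678515, 211.21792851],
       [  0.        ,   0.        ,   1.        ]]), 'position': array([ 0.45078644, -0.88519007,  0.91755744]), 'attitude': array([ 0.91063676,  0.40802988, -0.01883505, -0.06243029]), 'shot': 2}
cell 0.76 [294.5 352.3] 902 [293. 354.] [28. 35.] 58.0
cell 0.65 [201.
[... 326 characters left out ...]
 90.0
{'time_s': 0.7, 'qpos': array([ 1.01963449e+00,  1.30370001e-01,  1.48819239e+00,  7.78503176e-06,
        1.52297605e+00, -8.54013481e-02]), 'joint_vel': array([-4.31615079e-05, -2.73512211e-04, -5.24059010e-04,  6.05214257e-04,
       -1.04657919e-03, -1.38047924e-03]), 'tau': array([ 1.22250003e-03, -5.69119585e+01, -5.00766742e+01, -3.07489545e-04,
        8.87088681e-04,  6.18604943e-06]), 'ee_pos': array([0.26944961, 0.53611514, 0.24231434]), 'eef_rot': array([4.79022190e-06, 2.30781153e-01, 9.73005683e-01, 2.69631204e-05]), 'wrist_force': array([-0.92146899, -0.05764045, -0.43191472]), 'ft_torque': array([-0.01688963,  0.01878392, -0.01708766]), 'grip_width': 0.9968611720150352}
```

```bash
python3 - <<'E'
import cv2
a=cv2.imread("pics/top0.png"); b=cv2.imread("pics/side0.png")
cv2.imwrite("pics/top0b.png",cv2.resize(a,(800,600),interpolation=cv2.INTER_CUBIC))
cv2.imwrite("pics/side0b.png",cv2.resize(b,(800,600),interpolation=cv2.INTER_CUBIC))
E
```

```text
(no output)
```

View pics/top0b.png

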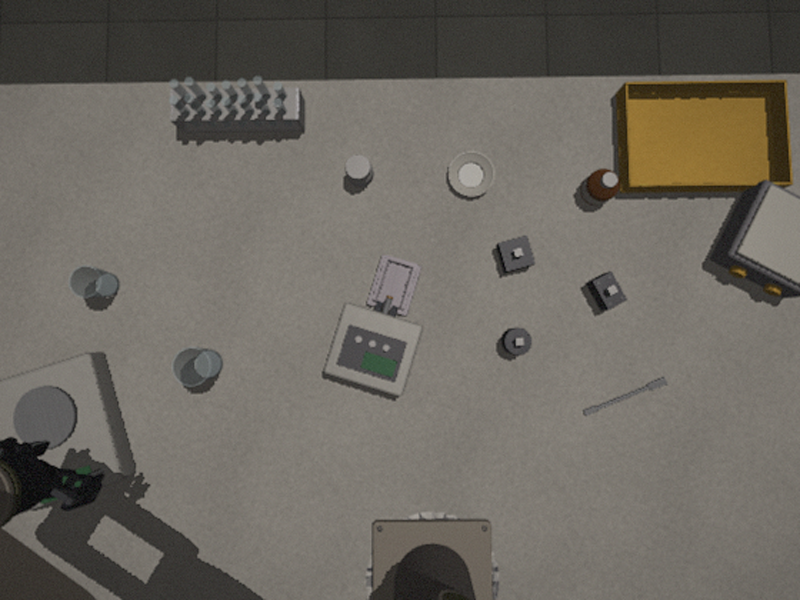

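View pics/side0b.png

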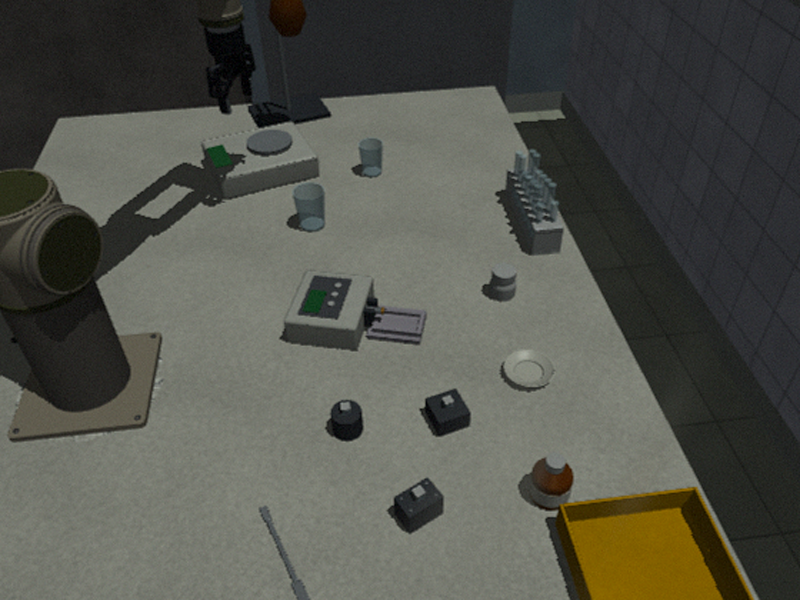

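```bash
cat > fit.py <<'E'
from h import *
from scipy.optimize import minimize
def box(x0,x1,y0,y1,z0,z1): return np.array([[x,y,z] for x in(x0,x1) for y in(y0,y1) for z in(z0,z1)],float)
CELL=[box(-.03,.03,-.02,.02,0,.045),box(-.0075,.0075,-.0075,.0075,.045,.060)]
BAY=[box(.06,.195,-.075,.075,0,.064),box(-.049,.06,-.04,.04,0,.012),box(-.049,.03,-.0305,.0305,.012,.022)]
S=4
def tf(p,P,z=0):
    c,s=np.cos(p[2]),np.sin(p[2]); return P@np.array([[c,s,0],[-s,c,0],[0,0,1]])+[p[0],p[1],z]
def render(c,parts,p):
    im=np.zeros((420*S,560*S),np.uint8)
    for P in parts:
        q=np.array([proj(c,X) for X in tf(p,P)])
        h=cv2.convexHull(((q+.5)*S*16-8).astype(np.int32))
        cv2.fillConvexPoly(im,h,255,cv2.LINE_8,4)
    return cv2.resize(im,(560,420),interpolation=cv2.INTER_AREA)/255.
def fit(cm,parts,p0,sc=(.006,.006,.1)):
    sc=np.array(sc)
    f=lambda u:sum(((render(c,parts,p0+u*sc)-m)**2).sum() for c,m in cm)
    r=min((minimize(f,x0,method="Nelder-Mead",options=dict(initial_simplex=np.array(x0)+np.vstack([np.zeros(3),1.5*np.eye(3)]),xatol=.01,fatol=.1)) for x0 in ([0,0,0],[-.5,.5,-.5])),key=lambda r:r.fun)
    return p0+r.x*sc, r.fun
def overlay(c,items,name,cen,half=60,k=5):
    x0,y0=int(cen[0]-half),int(cen[1]-half); x0=max(x0,0);y0=max(y0,0)
    im=c["frame"][y0:y0+2*half,x0:x0+2*half]; im=cv2.resize(im,None,fx=k,fy=k,interpolation=cv2.INTER_CUBIC)
    im=cv2.convertScaleAbs(im,alpha=1.4)
    for pts,col in items:
        q=np.array([proj(c,X) for X in pts]); q=((q+.5-[x0,y0])*k).astype(np.int32)
        cv2.polylines(im,[q],True,col,1)
    cv2.imwrite(name,im); return im
def rect(x0,x1,y0,y1,z): return np.array([[x0,y0,z],[x1,y0,z],[x1,y1,z],[x0,y1,z]],float)
def cellitems(p,z=0): return [(tf(p,rect(-.03,.03,-.02,.02,0),z),(0,255,0)),(tf(p,rect(-.03,.03,-.02,.02,.045),z),(0,255,0)),(tf(p,rect(-.0075,.0075,-.0075,.0075,.06),z),(0,255,255))]
def bayitems(p): return [(tf(p,rect(-.04,.03,-.0215,.0215,.012)),(0,0,255)),(tf(p,rect(-.04,.03,-.0245,.0245,.022)),(0,255,0)),(tf(p,rect(.06,.195,-.075,.075,.064)),(0,255,255)),(tf(p,rect(.06,.195,-.075,.075,0)),(255,255,0)),(tf(p,rect(.041,.041,-.02,.02,.051)),(255,0,255))]
E
cat > m1.py <<'E'
from fit import *
t,s=bot.capture("top"),bot.capture("side")
def best(c,n,near):
    L=bot.masks_of(c,n); L=[m for m in L if np.hypot(*(np.array(m["centre"])-near))<25]; return L[0]["region"].astype(float)
ct,cs=best(t,"cell",(423,203)),best(s,"cell",(294,352))
bt,bs=best(t,"bay",(268,235)),best(s,"bay",(240,222))
pc=onz(t,(424,204),.02); pb=onz(t,(278,202),.02)
a0=None
res=[fit([(t,ct),(s,cs)],CELL,np.array([pc[0],pc[1],a])) for a in np.arange(0,3.1,.5)]
C=min(res,key=lambda r:r[1]); print("cell both",C)
print(" top",fit([(t,ct)],CELL,C[0])," side",fit([(s,cs)],CELL,C[0]))
e=onz(t,(260,245),.064); d=e-pb; a=np.arctan2(d[1],d[0]); print("bay guess",pb,a)
B=fit([(t,bt),(s,bs)],BAY,np.array([pb[0],pb[1],a]),(.01,.01,.1)); print("bay both",B)
print(" top",fit([(t,bt)],BAY,B[0])," side",fit([(s,bs)],BAY,B[0]))
np.save("pose.npy",[C[0],B[0]])
it=cellitems(C[0])+bayitems(B[0])
P=lambda c,p:proj(c,[p[0],p[1],.03])
def hub(c,n,p,h): return overlay(c,it,n,P(c,p),h,int(300/(h)))
def crop4():
    A=[hub(t,"pics/x.png",C[0],25)[:300,:400],hub(t,"pics/x.png",B[0],40),hub(s,"pics/x.png",C[0],25),hub(s,"pics/x.png",B[0],40)]
    A=[cv2.resize(a,(400,400)) if 0 else cv2.resize(a,(390,300)) if 0 else cv2.resize(a,(300,300)) for a in A]
    return np.vstack([np.hstack(A[:2]),np.hstack(A[2:])])
cv2.imwrite("pics/fit1.png",crop4())
E
python3 m1.py
```

```text
cell both (array([ 0.52818623, -0.32887148,  3.59459299]), np.float64(59.101730103806226))
 top (array([ 0.52619917, -0.32820226,  3.60309006]), np.float64(15.699392541330258))  side (array([ 0.52889139, -0.32904924,  3.59928193]), np.float64(20.312049211841597))
bay guess [0.53485792 0.05925222 0.02      ] 2.75600206674643
bay both (array([0.54599167, 0.06619518, 2.84130795]), np.float64(408.68835063437143))
 top (array([0.5447377 , 0.06595549, 2.8409752 ]), np.float64(93.55410995770859))  side (array([0.548098  , 0.06671903, 2.84421143]), np.float64(267.05198000768934))
```

View pics/fit1.png

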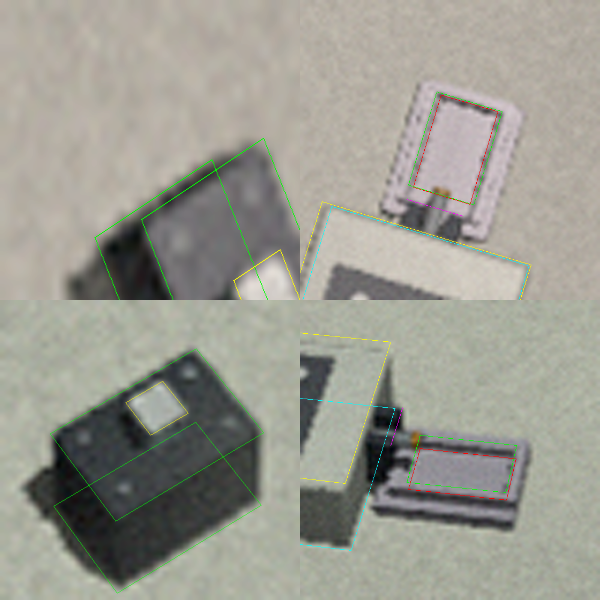

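```bash
cat >> h.py <<'E'
def down(a): 
    x=np.array([np.cos(a),np.sin(a),0]); z=np.array([0,0,-1.]); M=np.column_stack([x,np.cross(z,x),z])
    return R.from_matrix(M).as_quat(scalar_first=True)
E
python3 - <<'E'
from h import *
C,B=np.load("pose.npy"); q=down(C[2]-np.pi)
bot.grip(1.0,80)
bot.move_pose([C[0],C[1],.15],q)
bot.move_l([C[0],C[1],.026],q,feed=.12,max_force=15)
s=bot.state(); print(s["time_s"],s["ee_pos"],s["qpos"],s["wrist_force"])
bot.grip(0.0,80); s=bot.state(); print("grip",s["grip_width"],s["ee_pos"],s["wrist_force"])
bot.move_l([C[0],C[1],.15],q,feed=.12); s=bot.state(); print(s["time_s"],s["grip_width"],s["wrist_force"])
qb=down(B[2]-np.pi)
bot.move_pose([B[0]-.01*0+(-.007)*np.cos(B[2]),B[1]-.007*np.sin(B[2]),.15],qb)
s=bot.state(); print(s["time_s"],s["ee_pos"],s["qpos"],s["grip_width"])
for n in("top","side"): cv2.imwrite(f"pics/{n}1.png",bot.capture(n)["frame"])
a,b=[cv2.imread(f"pics/{n}1.png") for n in("top","side")]
f=lambda i,x,y:cv2.convertScaleAbs(cv2.resize(i[y:y+120,x:x+80],None,fx=5,fy=5,interpolation=cv2.INTER_CUBIC),alpha=1.4)
cv2.imwrite("pics/held1.png",np.hstack([f(a,235,140),f(b,240,140)]))
E
```

```text
5.575 [ 0.52891957 -0.32941518  0.02713854] [-6.39272992e-01  3.84992641e-01  1.60028033e+00 -1.73709892e-05
  1.15446742e+00  4.78500890e-01] [ 0.78648061 -0.68454957 -0.46878158]
grip 0.4544238918551952 [ 0.52876196 -0.32922738  0.02681661] [ 0.22571015 -0.27953113  3.37685577]
7.25 0.45485979654195446 [ 0.58448213  0.21356019 -3.03880287]
8.7167 [0.55280064 0.06345658 0.14985424] [ 2.23353231e-02  7.60883835e-02  1.71773694e+00 -3.04900748e-04
  1.34789613e+00  1.89345615e+00] 0.454755324845534
```

View pics/held1.png

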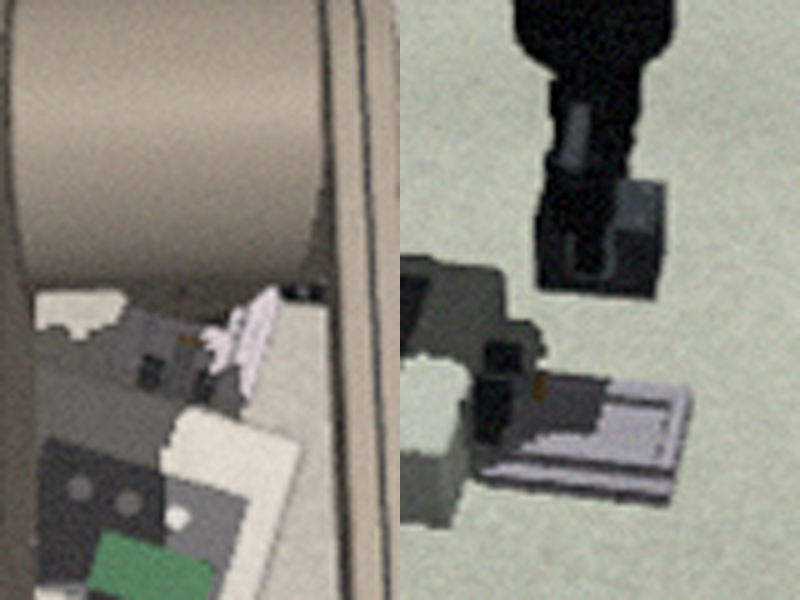

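```bash
cat > cal.py <<'E'
from fit import *
import pickle
C,B=np.load("pose.npy"); OUT=[]
ux=np.array([np.cos(B[2]),np.sin(B[2])])
for da in (0,np.pi/4,np.pi/2):
  for off in ((-.007,0),(-.045,.0)):
    xy=B[:2]+off[0]*ux; a=B[2]-np.pi+da
    bot.move_pose([*xy,.10],down(a)); 
    s=bot.state(); c=bot.capture("side"); L=bot.masks_of(c,"cell")
    L=[m for m in L if np.hypot(*(np.array(m["centre"])-proj(c,[*xy,.09])))<25]
    if not L: print("no mask"); continue
    Rt=R.from_quat(s["eef_rot"],scalar_first=True).as_matrix(); p=s["ee_pos"]; at=np.arctan2(Rt[1,0],Rt[0,0])
    OUT.append(dict(c=c,m=L[0]["region"],p=p,a=at,conf=L[0]["conf"]))
print(bot.state()["time_s"])
pickle.dump(OUT,open("cal.pkl","wb"))
E
cat > cal2.py <<'E'
from fit import *
import pickle
D=pickle.load(open("cal.pkl","rb"))
def dc(d):
    im=np.zeros((420,560),np.uint8)
    for bx in (box(-.014,.014,.020,.06,-.012,.10),box(-.014,.014,-.06,-.020,-.012,.10),box(-.045,.045,-.06,.06,.058,.15)):
        # tool frame horizontally, z up from tcp
        q=np.array([proj(d["c"],X) for X in tf([d["p"][0],d["p"][1],d["a"]],bx,d["p"][2])])
        cv2.fillConvexPoly(im,cv2.convexHull(q.round().astype(np.int32)),1)
    return cv2.dilate(im,np.ones((3,3)))==0
rows=[]
for d in D:
    w=dc(d); z=d["p"][2]-.0268; parts=[P+[0,0,z] for P in CELL]
    m=d["m"].astype(float)
    sc=np.array([.005,.005,.1]); p0=np.array([d["p"][0],d["p"][1],d["a"]])
    f=lambda u:(((render(d["c"],parts,p0+u*sc)-m)**2)*w).sum()
    r=min((minimize(f,x0,method="Nelder-Mead",options=dict(initial_simplex=np.array(x0)+np.vstack([np.zeros(3),1.2*np.eye(3)]),xatol=.01,fatol=.05)) for x0 in ([0,0,0],[-.6,.6,-.5])),key=lambda r:r.fun)
    dd=r.x*sc; rows.append((d["a"],dd)); print(round(d["conf"],2),np.round(d["p"],4),round(d["a"],3),"delta mm",np.round(dd[:2]*1e3,2),"yaw",round(dd[2],3),"res",round(r.fun,1),m.sum())
A=[];b=[]
for a,dd in rows: A+=[[1,0,np.cos(a)],[0,1,np.sin(a)]]; b+=[dd[0],dd[1]]
x,rs,_,_=np.linalg.lstsq(np.array(A),np.array(b),rcond=None); print("side cam dx,dy, cell e along tool x (mm):",x*1e3,"resid",np.round((np.array(A)@x-b)*1e3,1))
E
python3 cal.py && python3 cal2.py
```

```text
12.075
0.7 [0.5507 0.0635 0.0983] -0.301 delta mm [1.18 1.21] yaw 0.038 res 3.8 341.0
0.58 [0.5916 0.0523 0.1027] -0.301 delta mm [1.37 1.12] yaw 0.065 res 4.5 346.0
0.72 [0.5527 0.0643 0.1005] 0.483 delta mm [1.66 1.59] yaw 0.036 res 2.1 387.0
0.84 [0.5902 0.0523 0.1002] 0.483 delta mm [ 2.19 -0.01] yaw -0.01 res 2.2 413.0
0.92 [0.5525 0.0643 0.1001] 1.268 delta mm [0.92 1.4 ] yaw 0.03 res 7.0 405.0
0.82 [0.5902 0.0523 0.1001] 1.268 delta mm [3.79 4.86] yaw -0.047 res 9.6 397.0
side cam dx,dy, cell e along tool x (mm): [1.32979245 1.42204246 0.73224397] resid [ 0.8 -0.   0.7  0.1  0.3  0.2 -0.2  1.8  0.6  0.7 -2.2 -2.7]
```

```bash
cat > ov.py <<'E'
from fit import *
import pickle
t=bot.capture("top"); s=pickle.load(open("cal.pkl","rb"))[0]["c"]
t=dict(t,frame=cv2.imread("pics/top0.png")); s=dict(s,frame=cv2.imread("pics/side0.png"))
pickle.dump((t,s),open("ts.pkl","wb"))
pt=[.5447,.0660,2.841]; ps=[.5481,.0667,2.844]
A=overlay(t,bayitems(pt),"pics/x.png",proj(t,[.545,.066,.02]),25,8)
Bm=overlay(s,bayitems(ps),"pics/x.png",proj(s,[.545,.066,.02]),25,8)
cv2.imwrite("pics/ov.png",np.hstack([A,Bm]))
E
python3 ov.py
```

```text
(no output)
```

View pics/ov.png

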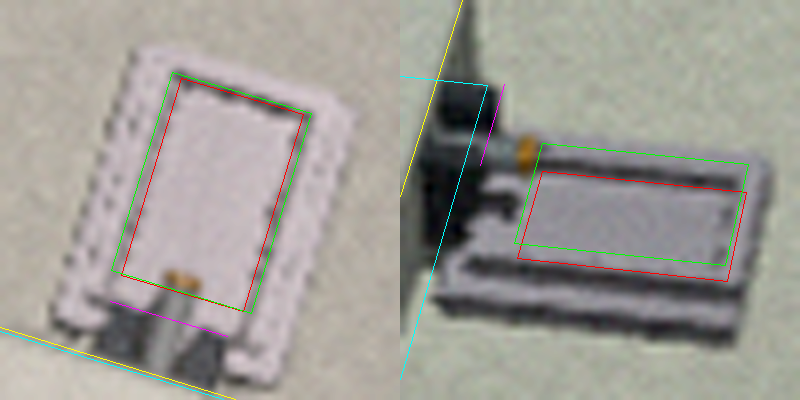

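```bash
cat > pre.py <<'E'
from fit import *
P=np.array([.5447,.0657,2.842]); np.save("bay.npy",P)
ux=np.array([np.cos(P[2]),np.sin(P[2])])
xy=P[:2]+(-.007+.0006)*ux; q=down(P[2]-np.pi)
bot.move_pose([*xy,.12],q); bot.move_l([*xy,.0268+.050],q,feed=.08,max_force=8); bot.hold(.3)
s=bot.state(); print(s["time_s"],s["ee_pos"],xy,s["wrist_force"])
c=bot.capture("side"); d=np.array([.0013,.0012]) # camera local offset
Pc=np.r_[P[:2]+d,P[2]]; cc=np.r_[P[:2]-.007*ux+d,P[2]]
cell=cellitems(cc,.05)
b=bayitems(Pc)+[(tf(Pc,rect(.026,.0261,-.007,.007,.038)),(0,128,255))]
c0=dict(c,frame=cv2.imread("pics/side0.png")); ce=proj(c,[.545,.066,.05])
A=overlay(c0,b,"pics/x.png",ce,25,8); Bm=overlay(c,cell+b[1:2],"pics/x.png",ce,25,8)
cv2.imwrite("pics/pre.png",np.hstack([A,Bm]))
E
python3 pre.py
```

```text
14.5333 [0.55121779 0.06382895 0.07737942] [0.55081492 0.06381116] [-0.31738405 -0.16424587 -2.82236177]
```

View pics/pre.png

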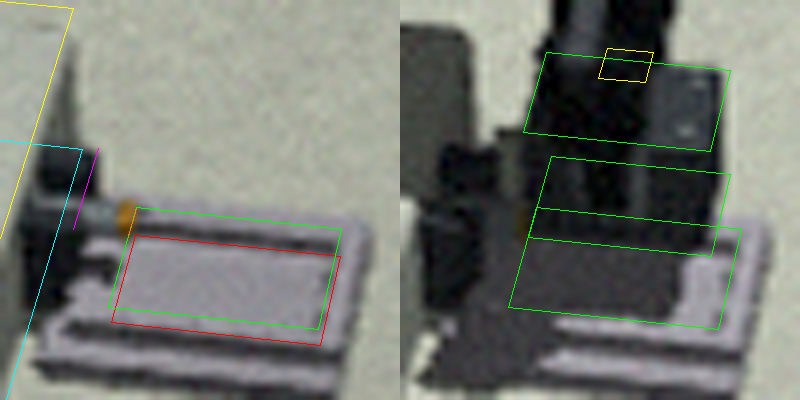

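```bash
cat > low.py <<'E'
from fit import *
P=np.load("bay.npy"); ux=np.array([np.cos(P[2]),np.sin(P[2])]); uy=np.array([-ux[1],ux[0]])
def loc(s):
    v=s["ee_pos"][:2]-P[:2]; f=s["wrist_force"]; return np.round([v@ux*1e3,v@uy*1e3,(s["ee_pos"][2]-.0268)*1e3],2), np.round([f[:2]@ux,f[:2]@uy,f[2]],2)
def go(x,y,zc,feed=.03,mf=None):
    r=bot.move_l([*(P[:2]+(x+.0006)*ux+y*uy),zc+.0268],down(P[2]-np.pi),feed=feed,max_force=mf)
    s=bot.state(); print(round(s["time_s"],2),"hit" if r else "-",*loc(s),round(s["grip_width"],4)); return r,s
E
python3 - <<'E'
from low import *
print(*loc(bot.state()))
for z in (.040,.028,.019,.0125):
    r,s=go(-.007,0,z,.03,7)
    if r: break
E
```

```text
[-6.71 -0.1  50.47] [-0.27 -1.1  -1.86]
15.07 - [-6.11  0.13 39.56] [-0.3   1.   -1.55] 0.4507
15.62 - [-6.25  0.06 27.76] [ 0.07 -0.17 -2.81] 0.4581
16.07 - [-6.14  0.08 18.65] [ 0.87 -0.89 -2.3 ] 0.4524
16.43 - [-6.23  0.06 12.28] [-0.94 -0.19 -1.58] 0.4541
```

```bash
python3 - <<'E'
from low import *
r,s=go(-.007,0,.009,.01,5); bot.hold(.4); s=bot.state(); print(*loc(s))
z=s["ee_pos"][2]-.0268
# gentle feel: rear wall / sides not needed; start of the push towards plunger
for i in range(1,5):
    r,s=go(-.007+.002*i,0,z+.0003,.01,6)
    if r: break
c=bot.capture("side"); ce=proj(c,[.545,.066,.04]); cv2.imwrite("pics/seat.png",overlay(c,[],"pics/x.png",ce,35,10))
E
```

```text
16.65 hit [-6.37  0.02 12.  ] [ 0.06 -0.21  5.71] 0.4546
[-6.370e+00  1.000e-02  1.199e+01] [-0.55  0.63  5.47]
17.26 hit [-5.08  0.05 12.  ] [-0.39  0.73  3.05] 0.4545
```

View pics/seat.png

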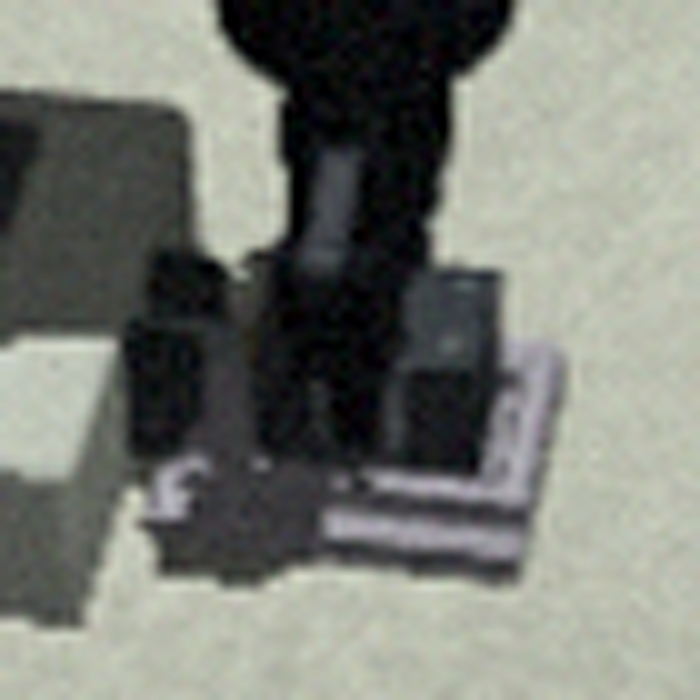

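```bash
python3 - <<'E'
from low import *
s=bot.state(); z=s["ee_pos"][2]-.0268; x=-.005
while x<.016:
    x+= .002 if x<.004 else .0005
    r,s=go(x,0,z,.01,14); bot.hold(.1)
    fx=loc(bot.state())[1][0]
    if fx<-17 or abs(fx)>25: break
bot.hold(.4); s=bot.state(); print(round(s["time_s"],2),*loc(s))
E
```

```text
17.7 - [-2.59  0.03 12.02] [-3.66 -0.38 -0.47] 0.4576
18.15 - [-0.42  0.03 12.04] [-4.    0.73  0.62] 0.4561
18.6 - [ 1.66 -0.   12.01] [-4.95  0.33 -0.65] 0.4581
19.05 - [ 3.55 -0.02 12.03] [-5.89  0.26 -1.13] 0.4545
19.5 - [ 5.340e+00 -1.000e-02  1.205e+01] [-5.31  0.36 -1.61] 0.4543
19.85 - [ 5.730e+00 -1.000e-02  1.209e+01] [-6.1  -1.07 -1.26] 0.4542
20.2 - [ 6.24 -0.02 12.05] [-5.52 -0.08 -1.68] 0.4575
20.55 - [ 6.650e+00 -1.000e-02  1.209e+01] [-6.61 -0.55 -0.93] 0.4497
20.9 - [ 7.13 -0.04 12.1 ] [-6.69  0.05 -2.14] 0.4542
21.25 - [ 7.59 -0.03 12.1 ] [-7.2   0.27 -2.69] 0.4556
21.6 - [ 8.04 -0.03 12.11] [-8.02 -0.44 -3.55] 0.4564
21.95 - [ 8.49 -0.05 12.14] [-7.34 -0.25 -2.03] 0.451
22.3 - [ 8.97 -0.02 12.11] [-7.34  0.49 -2.  ] 0.4553
22.65 - [ 9.23 -0.06 12.19] [-8.15 -1.18 -2.93] 0.4559
23.0 - [ 9.32  0.   12.19] [-10.58  -0.45  -5.27] 0.4546
23.35 - [ 9.31 -0.02 12.31] [-12.5    0.    -7.66] 0.4546
23.7 - [ 9.37 -0.03 12.38] [-15.63  -0.73  -9.4 ] 0.4523
24.05 - [ 9.390e+00 -1.000e-02  1.245e+01] [-17.45  -1.31 -11.  ] 0.4559
24.55 [ 9.41 -0.02 12.43] [-16.95  -1.05 -10.78]
```

```bash
python3 - <<'E'
from low import *
x=.0125 if 0 else None
s=bot.state(); z0=.0120
# last commanded x
xc=-.005
while xc<.004: xc+=.002
xc+=.0005*12; print("xc",xc)
for dz in (-.0004,-.0008):
    go(xc,0,z0+dz,.005,14); bot.hold(.3); s=bot.state(); print(*loc(s))
    if loc(s)[1][2]>-6: break
E
```

```text
xc 0.011
24.83 - [ 9.33 -0.04 12.31] [-13.22  -0.26  -5.42] 0.4538
[ 9.31 -0.03 12.3 ] [-13.98  -0.53  -6.47]
25.38 - [ 9.3  -0.07 12.24] [-13.02   1.12  -2.57] 0.4567
[ 9.31 -0.06 12.22] [-11.89   0.85  -1.88]
```

```bash
python3 - <<'E'
from low import *
for x,dz in ((.0117,-.0011),(.0124,-.0014),(.0131,-.0017)):
    go(x,0,.012+dz,.005,14); bot.hold(.3); s=bot.state(); print(*loc(s))
    if loc(s)[1][0]<-18: break
bot.hold(.7); f=[]
for _ in range(8): bot.hold(.05); f.append(np.r_[loc(bot.state())])
print(np.mean(f,0),np.std(f,0),R.from_quat(bot.state()["eef_rot"],scalar_first=True).as_matrix()[:,2])
c=bot.capture("side"); ce=proj(c,[.545,.066,.04]); a=overlay(c,[],"pics/x.png",ce,35,5)
full=cv2.resize(c["frame"],(467,350)); cv2.imwrite("pics/home.png",np.hstack([a,np.zeros((350,0,3),np.uint8)] + [full])[:, :800])
for n in ("cell","stop","plunger_tip"):
    print(n,[(round(m["conf"],2),np.round(m["centre"],1)) for m in bot.masks_of(c,n)[:2]])
E
```

```text
25.98 - [ 9.33 -0.05 12.27] [-14.81   0.91  -2.88] 0.4584
[ 9.34 -0.04 12.25] [-15.14   1.46  -2.76]
26.58 - [ 9.33 -0.02 12.31] [-15.79   1.7   -3.08] 0.4526
[ 9.35 -0.05 12.29] [-16.39   1.58  -2.78]
27.18 - [ 9.37 -0.04 12.33] [-19.64   1.98  -2.95] 0.4533
[ 9.31 -0.06 12.38] [-17.19   1.56  -2.76]
[  9.36875  -0.04875  12.3425  -18.5125    1.82     -2.885  ] [0.01690969 0.01165922 0.00829156 0.52061862 0.51178609 0.49631139] [ 0.00867175 -0.00150166 -0.99996127]
cell [(0.67, array([278. , 219.3]))]
stop [(0.28, array([241.3, 296. ]))]
plunger_tip [(0.32, array([242.9, 295.3]))]
```

View pics/home.png

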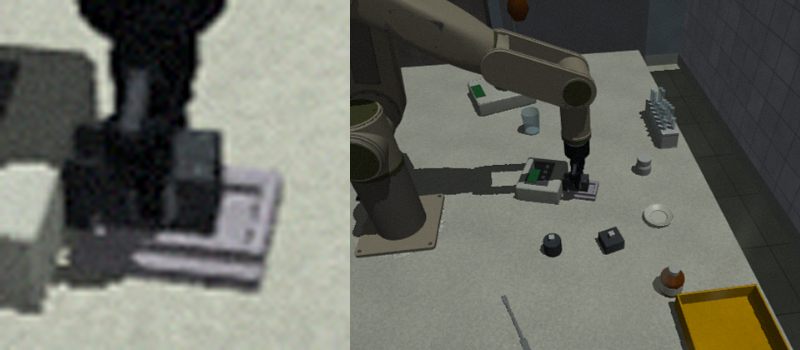

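```bash
python3 -c "
from low import *
bot.job_done(); s=bot.state(); print(s['time_s'],*loc(s))"
```

```text
the job is handed in; nothing more can be done
the job is handed in; nothing more can be done
```

I put the oblong block flat in the pocket and slid it along until it met the hard stop. I handed the job in at about 28 s, with the gripper still pressing the block at home. No verdict was reported.

- **Seating:** the block went down into the pocket without touching the walls. It met the floor at 12.0 mm, which matches the given floor height.
- **Push:** the resistance rose from about 4 to 8 N, as the spring should. The block then stalled at bay x of about 9.3 mm while the force kept climbing, which I took as contact with the stop.
- **Final hold:** the push was steady at about 18.5 N. Taking off the 8 N spring leaves roughly 10 N on the stop. The tool was tilted by 0.009 rad, the height reading was 12.3 mm, and the grip was set to 80 N.
- **Other things:** in the last side picture the ones I could see looked unmoved, but I did not measure them.

Some checks disagreed or fell short:

- **Camera fits:** the two cameras' fits of the bay differed by about 3 mm. I calibrated the side camera with the held block, though one of the six readings was an outlier. I then chose the bay position partly by eye.
- **Home position:** by that estimate the block stalled about 1.7 mm short of the given 11 mm. I put this down to camera error, because the force pattern fitted the stop.
- **Side lift:** the first press lifted the block about 0.4 mm with an 11 N vertical force. I lowered the commanded height, which brought that force back to about the block's weight.
- **Plunger and stop in the last picture:** the network did not find them reliably. The plunger's travel is inferred from motion and force, not seen.

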